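# Open the bead jar at the toy shop's threading table

## Task

Stand the closed glass bead jar in the empty middle bay of the wooden tray, upright on the bay's floor and without dropping it; the square bay keeps the jar from turning. Then unscrew its tight wooden lid, stop turning as soon as the threads let go, lift the lid straight off and finish while still holding it level, about two centimetres clear above the open mouth of the jar, with the jar left standing in its bay. Do not disturb the bead box and peg cup in the tray or the toys on the table.

Things in the scene. Friction and masses are not known exactly. Their poses are not given: they have to be found in the camera images.
- tray: Low beech sorting tray, screwed to the table (does not move): 245 mm along its y, 87 mm along x, 48 mm high, three square bays in a row along y. Bays are 71 x 71 mm inside, floor 8 mm above the table, walls 8 mm thick and 40 mm high above the floor, bay centres 79 mm apart. Origin: centre of its underside; z up.
- bay (a point): Centre of the floor of the empty middle bay, 8 mm above the table; axes as the tray's. The jar has 3.5 mm to spare on each side and can turn about 6 degrees in it before it is braced; on the bare table the jar would turn along with the lid.
- jar: Square glass jar of wooden beads, 0.27 to 0.45 kg without lid: body 64 x 64 mm, 74 mm high to the flat shoulder, then a round neck 48 mm across up to the rim. Origin: centre of its underside; z up, x and y square to its sides (a quarter turn makes no difference to the bay).
- jar_rim (a point): Centre of the jar's mouth, 100 mm above the jar's underside, on its axis (under the lid at the start). The neck below it has three short screw threads; the lid's lower edge must rise 14 mm from tight to clear this rim.
- lid: Round turned-wood screw lid, 62 mm diameter, 26 mm high, 90 g, on the jar at the start: lower edge 86 mm above the jar's underside, 12 mm above its shoulder. Origin: centre of its lower edge; z up. Opens anticlockwise seen from above. Tight, its x axis lies 72 degrees clockwise of the jar's x. The closed jar can be carried by its lid.
- lid_top (a point): Centre of the lid's flat top, 26 mm above its lower edge. A sprung seal (18 N) makes the lid tight: up to 0.7 N m to turn. Threads let go after 53 degrees of turn relative to the jar; from 53 to 90 degrees (72 best) the lid lifts straight off, beyond that its lugs meet the next thread. It rises up to 3 mm as it turns, but can be turned at constant height.
- bead_box: Bystander: open plywood box of beads, 64 x 64 x 50 mm, standing in one outer bay. Origin: centre of its underside.
- peg_cup: Bystander: white cup of wooden pegs, 62 mm across, 54 mm high with its pegs, standing in the other outer bay. Origin: centre of its underside.
- toy_car: Bystander: wooden toy car, 120 x 64 x 61 mm, on the table beyond the work. Origin: centre of its underside.
- ring_tower: Bystander: wooden stacking-ring tower, 80 mm across, 110 mm high, on the table beyond the work. Origin: centre of its underside.
There are look-alikes about, which are no part of the job. There is more than one size of the lid; the job needs the largest.

How it is judged:
On the way, in this order (a step that is already met when the one before it is completed fails the run):
1. the closed jar stands on the floor of the middle bay, lid still tight (horizontal distance between jar and bay below 0.008 m and z of jar in the frame of bay below 0.004 m and angle between jar's own z axis and vertical below 0.07 rad and angle between the x axis of lid and the x axis of jar, either way round above 0.9 rad and z of lid in the frame of jar below 0.092 m), for 0.2 s.
2. the lid is turned out of its threads while the jar stays in the bay (horizontal distance between jar and bay below 0.008 m and z of jar in the frame of bay below 0.005 m and angle between the x axis of lid and the x axis of jar, either way round below 0.45 rad), for 0.1 s.
At the end, for the whole second after the job is handed in: Gripper holds the lid at rest, level within 0.15 rad, lower edge 5-45 mm above the rim, within 15 mm of the jar's axis, turned 32-112 deg from tight, touching only the fingers; the jar stands at rest, upright, on the middle bay's floor, untouched; bystanders within 20 mm of their starts (z of lid in the frame of jar between 0.105 and 0.145 m and horizontal distance between lid and jar below 0.015 m and angle between lid's own z axis and vertical below 0.15 rad and angle between the x axis of lid and the x axis of jar, either way round below 0.7 rad and linear speed of each of lid, jar below 0.02 m/s and contact force between the fingers and lid above 1 N and contact force between each of lid, the arm, the fingers and jar below 0.05 N and horizontal distance between jar and bay below 0.008 m and z of jar in the frame of bay below 0.004 m and angle between jar's own z axis and vertical below 0.07 rad and distance of each of bead_box, peg_cup, toy_car, ring_tower from where it was at the start of the episode below 0.02 m); the arm keeps its last pose, push and grip.
It fails at once if the jar is tipped more than 0.35 rad (angle between jar's own z axis and vertical above 0.35 rad).
It fails at once if the jar is dropped (falls faster than 0.45 m/s, untouched by the gripper) (linear speed of jar above 0.45 m/s and contact force between the fingers and jar below 0.05 N and contact force between the fingers and lid below 0.05 N).
It fails at once if the lid is dropped to the table (height (world z) of lid below 0.06 m).
It fails at once if the bead box or peg cup is moved more than 20 mm (distance of any of bead_box, peg_cup from where it was at the start of the episode above 0.02 m).
It fails at once if a toy is moved more than 20 mm (distance of any of toy_car, ring_tower from where it was at the start of the episode above 0.02 m).
It also fails if it takes over 54 s, if anything falls off the work surface, if the arm or the gripper's body presses on something with over 40 N, if the wrist force passes 120 N, or if a joint passes its speed limit or range.

## Robot

A 6-joint arm with a two-finger parallel gripper is mounted at the origin on the work surface. World frame = base frame: x ahead of the robot, y to its left, z up, the work surface at z = 0. Lengths are in m, angles in rad, forces in N, time in s.
With the tool pointing down it reaches from about 0.35 to 0.975 m from the base axis. Payload 4.9 kg.
Tool frame: the origin (TCP) lies on the centre line of the jaws, within the pads' length; the fingertips stand ahead of it and the grasp point (between the pads) is the TCP (manip.tip_extent is the z of the fingertips in the tool frame, in m); z points along the fingers, y is the line along which they close (so a half turn about z gives the same grasp; the last joint's range is limited). The gripper opens to 85 mm and grips with 20 to 120 N. Pads are 22 mm wide; open, the fingers measure 114 mm over their backs; the gripper's body (76 mm by 85 mm) begins 54 mm behind the grasp point. The pads swing forward as they close: fully open they stand 13 mm farther back than shut.
Start: joints at [-1.459, 0.053, 1.613, -0, 1.476, -0.119], TCP at [0.143, -0.608, 0.221] pointing down, gripper open.
Joint ranges: [-3.01, 3.01], [-1.01, 2.22], [0.06, 2.58], [-1.02, 4.17], [0.09, 2.62], [-3.14, 3.14]. Speed limits (rad/s): [2.57, 2.57, 3.14, 3.14, 3.14, 3.14].

## Interface

Orientations are given as a unit quaternion [w, x, y, z].
In Python, from plant import manip gives the robot as it stands. The module is installed in compiled form; this text tells all that it offers.
- The arm moves only by the tool pendant, called after "Call:" as name(argument=value, ...), one argument or row to a line, values as JSON. Schema: {"type":"object","properties":{"increments":{"type":"array","items":{"type":"object","properties":{"finger_gap":{"type":"number"},"pos":{"type":"array","items":{"type":"number"},"minItems":3,"maxItems":3},"r":{"type":"array","items":{"type":"number"},"minItems":3,"maxItems":3}},"additionalProperties":false,"required":["finger_gap"]},"minItems":1,"maxItems":5},"only":{"type":"string"},"quiet":{"type":"boolean"},"lines":{"type":"string"}},"required":["increments"],"additionalProperties":false}. increments is a list of rows, 1 to 5 of them, each an object with the fields finger_gap (the opening from 0.0 (shut) to 1.0 (fully open)), pos (a list: dx, dy, dz in shares of the most that a row can go, 1 being 62.5 mm), r (a list: a rotation vector rx, ry, rz in a scale on which 1.0 is 2 pi rad); a field left out counts as zero (the opening has to be given); each row shifts and turns the commanded pose from where the row before left it, along the tool's axes as they then stand; what a row does not reach is not made up. A row lasts 1/8 s, in which the tool goes at most 0.0625 m and 0.188 rad, less where a joint would pass 70% of its speed; a pose out of reach is approached as far as the arm can. The fingers move at their own pace and stop on an object; the grip force is fixed at half the most. Time passes only in rows, so rows that do not move let the fingers close. The tool returns the time, the measured TCP pose, the force, the opening and the grip force at its end. only (a regular expression) keeps the lines of the reply that match it, lines (a string "A,B") keeps lines A to B, and quiet returns only ok. Shift and turn numbers lie between -1 and 1, and a call with a number outside is refused. Input that does not fit is refused with a message, and nothing moves.
- manip.state(): the state, without advancing time (a new reading comes with each control period).
- manip.grab_frame(name): name is "scene" or "top" or "wrist"; returns (picture, depth): 400x640x3 uint8, red, green, blue; 400x640 float32, m along the optical axis (not along the pixel's ray), 0 where there is no reading.
- manip.camera_params(name): a dict with "intrinsics" (3x3 intrinsics, pixels), "xyz" and "orientation" of the camera in the world. Camera axes: x right, y down, z forward; pixel columns grow to the right and rows downward; lengths in m; the calibration is good to about 2 mm. A picture is of the moment at which its call begins: read the wrist's pose just before it. camera_params takes no time and is no camera call; for the wrist camera it gives the pose at the moment of the call.
- manip.job_done(): hands the job in; it is judged then, once.
Trained networks look in the newest picture that a camera, given by its name, has taken for a name from the list of things; names that differ only in an ending like _2 or _b are one class to them, and where a whole thing is asked for, a point or a joint stands for the part that bears it (a point fixed in the world has none). Each returns a list of dicts, best first, with "conf" (0 to 1); they miss things now and then, are a little off and sometimes report something else, mostly with a low value. They report only what shows in the picture. A call takes as long as a camera call. They do not tell look-alikes from the thing itself.
- manip.look_for(camera, query): "extent" ([left, top, right, bottom] in pixels, round what is visible of it).
- manip.outline_of(camera, query): "region" (400x640 bool, what is visible of it) and "extent" ([left, top, right, bottom] in pixels, round what is visible of it).
- manip.mark_of(camera, query): "centre" ([row, column] in pixels: a listed point, or the origin of a listed thing).
The state is a dict: "time": time; "joint_pos": joint angles; "joint_vel": joint speeds; "joint_efforts": joint torques, N m; "tool_pos": TCP position; "tool_rot": TCP orientation; "contact_force": force on the tool from outside, world axes, zero at the start; "ft_torque": the same for the moment, N m; "gripper_width": opening from 0.0 (shut) to 1.0 (fully open); "grasp_force": force on a finger pad.
Only numpy, scipy, OpenCV 4.12 (cv2) and the standard library are available. Lean on these libraries where they do the work, as an engineer would, in place of code of your own. Each camera call takes 0.05 s, during which the arm holds its last target. There are 200 camera calls.

## Working session

There is one attempt and no reset: what is moved stays moved. The work goes in short steps, Python scripts to look and compute and a tool call to move; the robot and the scene stay as the last step left them, time stands still between calls to the robot, and variables do not carry over. Pictures are saved under pics/ and viewed, at most 10 in all, crops included, and the job is handed in when it is done.

```bash
mkdir -p pics
```

Create h.py:
```python
from plant import manip
import numpy as np, cv2
from scipy.spatial.transform import Rotation as R
def rot(q): return R.from_quat([q[1],q[2],q[3],q[0]]).as_matrix()
def grab(n):
    p=manip.camera_params(n); im,d=manip.grab_frame(n)
    return im,d,np.array(p["intrinsics"]),np.array(p["xyz"]),rot(p["orientation"])
def cloud(d,K,t,M):
    v,u=np.mgrid[:d.shape[0],:d.shape[1]]
    c=np.stack([(u-K[0,2])/K[0,0]*d,(v-K[1,2])/K[1,1]*d,d],-1)
    P=c@M.T+t; P[d<=0]=np.nan; return P
def save(n,im): cv2.imwrite("pics/"+n,im[:,:,::-1])
```

Run:
```python
from h import *
ims=[]
for n in("scene","top"):
    im,d,K,t,M=grab(n); ims.append(im); P=cloud(d,K,t,M)
    np.savez(n+".npz",im=im,d=d,P=P,K=K,t=t,M=M)
    print(n,t,K[0,0])
    for q in("jar","lid","tray","bead_box","peg_cup","toy_car","ring_tower"):
        for o in manip.look_for(n,q)[:4]:
            e=[int(x) for x in o["extent"]]; c=P[(e[1]+e[3])//2,(e[0]+e[2])//2]
            print(q,round(o["conf"],2),e,np.round(c,3))
    save(n+"1.png",im)
print(manip.tip_extent)
```

```text
scene [0.80692297 0.29004873 0.65101609] 376.43749192422325
jar 0.6 [385, 219, 440, 274] [0.535 0.133 0.09 ]
lid 0.93 [397, 209, 442, 250] [0.517 0.122 0.113]
lid 0.88 [426, 286, 459, 311] [0.522 0.217 0.019]
lid 0.6 [350, 258, 375, 285] [0.609 0.104 0.021]
tray 0.8 [284, 117, 358, 223] [ 0.542 -0.137  0.007]
bead_box 0.68 [306, 170, 349, 206] [ 0.576 -0.061  0.056]
peg_cup 0.75 [293, 116, 323, 149] [ 0.527 -0.212  0.05 ]
toy_car 0.64 [255, 257, 299, 328] [0.758 0.071 0.061]
toy_car 0.4 [382, 222, 440, 275] [0.533 0.132 0.077]
toy_car 0.22 [284, 114, 356, 225] [ 0.543 -0.139  0.009]
ring_tower 0.77 [186, 139, 227, 191] [ 0.751 -0.239  0.059]
ring_tower 0.29 [295, 117, 323, 148] [ 0.531 -0.2    0.062]
top [ 0.48783133 -0.01342003  0.91475676] 386.5511479607833
jar 0.52 [243, 241, 284, 281] [0.506 0.109 0.11 ]
lid 0.83 [246, 244, 276, 275] [0.51  0.113 0.111]
lid 0.82 [264, 208, 284, 228] [0.608 0.102 0.018]
lid 0.75 [211, 248, 231, 267] [0.515 0.219 0.02 ]
tray 0.68 [324, 211, 435, 282] [ 0.548 -0.145  0.006]
tray 0.67 [395, 241, 427, 271] [ 0.525 -0.211  0.042]
bead_box 0.81 [326, 216, 364, 250] [ 0.572 -0.062  0.058]
bead_box 0.36 [393, 240, 426, 272] [ 0.526 -0.21   0.027]
peg_cup 0.9 [394, 241, 429, 269] [ 0.527 -0.21   0.047]
peg_cup 0.72 [323, 208, 433, 281] [ 0.553 -0.143  0.007]
peg_cup 0.46 [328, 217, 366, 250] [ 0.573 -0.067  0.052]
toy_car 0.66 [271, 137, 322, 181] [0.739 0.052 0.06 ]
ring_tower 0.95 [411, 148, 442, 178] [ 0.737 -0.246  0.057]
ring_tower 0.46 [248, 245, 277, 275] [0.508 0.111 0.113]
0.019
```

Run:
```python
from h import *
z=np.load("top.npz"); im,P=z["im"],z["P"]
c=cv2.resize(im[195:300,195:445],None,fx=3,fy=3,interpolation=cv2.INTER_CUBIC)
s=np.load("scene.npz")["im"][100:330,180:470]; s=cv2.resize(s,(345,274))
o=np.zeros((c.shape[0]+274,c.shape[1],3),np.uint8); o[:c.shape[0]]=c; o[c.shape[0]:,:345]=s
save("crop1.png",o)
S=np.load("scene.npz")["P"]
def fit(n,Q,cx,cy,zl,zh,r):
    Q=Q.reshape(-1,3); m=(np.hypot(Q[:,0]-cx,Q[:,1]-cy)<r)&(Q[:,2]>zl)&(Q[:,2]<zh); q=Q[m]
    (c,w,a)=cv2.minAreaRect(q[:,:2].astype(np.float32)); k=cv2.minEnclosingCircle(q[:,:2].astype(np.float32))
    print(n,len(q),np.round(c,4),np.round(w,4),round(a,1),"circ",np.round(k[0],4),round(k[1],4),"z",round(float(np.median(q[:,2])),4),"mean",np.round(q[:,:2].mean(0),4))
for n,Q in(("top",P),("scene",S)):
    fit(n+" lid",Q,.51,.113,.105,.125,.06)
    fit(n+" shoulder",Q,.51,.113,.06,.08,.06)
    fit(n+" jarall",Q,.51,.113,.03,.125,.07)
    fit(n+" tray",Q,.548,-.14,.04,.053,.16)
    fit(n+" trayall",Q,.548,-.14,.03,.08,.16)
    fit(n+" bayfloor",Q,.548,-.14,.0,.015,.03)
```

```text
top lid 732 [0.5088 0.1153] [0.0592 0.0617] 1.4 circ [0.5091 0.1152] 0.0314 z 0.1111 mean [0.509  0.1152]
top shoulder 191 [0.5092 0.1154] [0.0639 0.0638] 73.6 circ [0.5094 0.1154] 0.0443 z 0.073 mean [0.5063 0.1009]
top jarall 995 [0.5092 0.1153] [0.0641 0.0638] 73.6 circ [0.5093 0.115 ] 0.0446 z 0.1105 mean [0.5079 0.1104]
top tray 1750 [ 0.5483 -0.1379] [0.2448 0.0873] 72.9 circ [ 0.5489 -0.138 ] 0.1286 z 0.0467 mean [ 0.5481 -0.1374]
top trayall 2667 [ 0.5485 -0.1379] [0.2448 0.0877] 72.8 circ [ 0.5489 -0.138 ] 0.1286 z 0.0473 mean [ 0.5504 -0.1313]
top bayfloor 516 [ 0.5478 -0.1402] [0.0586 0.058 ] 70.3 circ [ 0.5479 -0.14  ] 0.03 z 0.0071 mean [ 0.5478 -0.14  ]
scene lid 1044 [0.51   0.1153] [0.062  0.0612] 61.8 circ [0.5099 0.1148] 0.0317 z 0.1112 mean [0.5114 0.1162]
scene shoulder 531 [0.51   0.1148] [0.0655 0.0653] 73.8 circ [0.5103 0.1149] 0.0448 z 0.0726 mean [0.5258 0.1254]
scene jarall 2187 [0.51   0.1147] [0.0657 0.0653] 73.8 circ [0.5098 0.1145] 0.0453 z 0.1007 mean [0.52   0.1215]
scene tray 2007 [ 0.5488 -0.1386] [0.2481 0.0873] 72.8 circ [ 0.5495 -0.1371] 0.1284 z 0.0466 mean [ 0.5544 -0.124 ]
scene trayall 3268 [ 0.5488 -0.1386] [0.2481 0.0874] 72.8 circ [ 0.5495 -0.1371] 0.1284 z 0.047 mean [ 0.5563 -0.119 ]
scene bayfloor 319 [ 0.5447 -0.1498] [0.0387 0.0591] 72.2 circ [ 0.5481 -0.1402] 0.03 z 0.0073 mean [ 0.5457 -0.1478]
```

View pics/crop1.png

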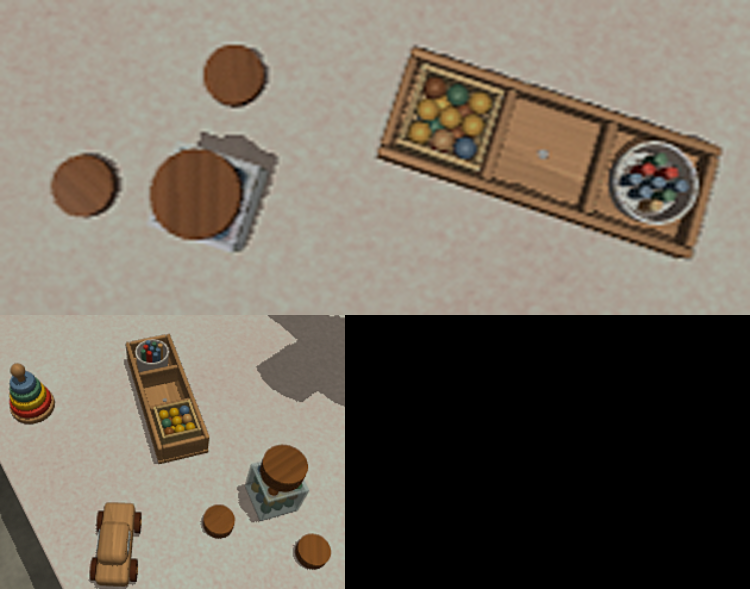

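Run:
```python
from h import *
s=manip.state(); M=rot(s["tool_rot"]); print(s["time"],s["tool_pos"],s["joint_pos"],s["contact_force"]); print(M.round(4))
print("to hover z .20:",(M.T@(np.array([.5094,.1153,.20])-s["tool_pos"])).round(4))
```

```text
0.8 [ 0.14295366 -0.60841428  0.22091236] [-1.45901376e+00  5.26893846e-02  1.61289632e+00 -2.46197980e-05
  1.47599703e+00 -1.19018268e-01] [-0.4731494  -0.3172137   0.72140788]
[[ 0.9735  0.2288 -0.    ]
 [ 0.2288 -0.9735 -0.    ]
 [-0.      0.     -1.    ]]
to hover z .20: [ 0.5223 -0.6207  0.0209]
```

The rows are not in the units I measure in: shifts go in shares of 62.5 mm and turns go in shares of 2 pi rad. I convert before sending: -0.042 m is -0.672, 0.036 m is 0.576.

Call:
pendant(
  increments=[
    {"finger_gap":1, "pos":[0.576, -0.672, 0]},
    {"finger_gap":1, "pos":[0.576, -0.672, 0]},
    {"finger_gap":1, "pos":[0.576, -0.672, 0]},
    {"finger_gap":1, "pos":[0.576, -0.672, 0]},
    {"finger_gap":1, "pos":[0.576, -0.672, 0]},
  ],
)

```text
time: 1.42
tool_pos: [0.2707, -0.3613, 0.2211]
tool_rot: [0.0, 0.993, 0.115, 0.0]
contact_force: [1.4, -0.3, -0.1]
gripper_width: 1.003
grasp_force: 0.0
```

Call:
pendant(
  increments=[
    {"finger_gap":1, "pos":[0.576, -0.672, 0]},
    {"finger_gap":1, "pos":[0.576, -0.672, 0]},
    {"finger_gap":1, "pos":[0.576, -0.672, 0]},
    {"finger_gap":1, "pos":[0.576, -0.672, 0]},
    {"finger_gap":1, "pos":[0.576, -0.672, 0]},
  ],
)

```text
time: 2.05
tool_pos: [0.398, -0.1156, 0.2214]
tool_rot: [0.0, 0.993, 0.115, 0.001]
contact_force: [1.2, -1.0, -0.1]
gripper_width: 1.002
grasp_force: 0.0
```

Call:
pendant(
  increments=[
    {"finger_gap":1, "pos":[0.576, -0.672, 0]},
    {"finger_gap":1, "pos":[0.576, -0.672, 0]},
    {"finger_gap":1, "pos":[0.32, -0.48, 0.32]},
    {"finger_gap":1},
  ],
)

```text
time: 2.55
tool_pos: [0.4601, 0.0169, 0.1992]
tool_rot: [-0.0, 0.993, 0.117, -0.002]
contact_force: [-0.5, -0.3, 0.2]
gripper_width: 1.002
grasp_force: 0.0
```

Run:
```python
from h import *
s=manip.state(); M=rot(s["tool_rot"]); print(s["time"],s["tool_pos"],s["joint_pos"])
im,d,K,t,C=grab("wrist"); P=cloud(d,K,t,C); save("wrist1.png",im)
for o in manip.look_for("wrist","lid")[:4]: print(o["conf"],o["extent"])
Q=P.reshape(-1,3)
for lo,hi,r in((.105,.12,.06),(.065,.08,.06)):
    q=Q[(np.hypot(Q[:,0]-.51,Q[:,1]-.115)<r)&(Q[:,2]>lo)&(Q[:,2]<hi)]
    if len(q)>9: print(len(q),cv2.minEnclosingCircle(q[:,:2].astype(np.float32)),cv2.minAreaRect(q[:,:2].astype(np.float32)),np.median(q[:,2]))
print("to:",(M.T@(np.array([.5094,.1153,.104])-s["tool_pos"])).round(4))
```

```text
2.55 [0.46014068 0.01685071 0.1992148 ] [-1.25348777e-01 -3.42837280e-01  2.00420605e+00  1.58074484e-04
  1.48360951e+00  1.21048529e+00]
0.84 [83.4, 35.4, 147.6, 99.5]
0.6 [140.5, 51.1, 240.6, 147.2]
7253 ((0.5101679563522339, 0.11622149497270584), 0.03167814388871193) ((0.510227382183075, 0.11605081707239151), (0.061639752238988876, 0.06251873075962067), 12.751575469970703) 0.11232621384469801
1426 ((0.5101244449615479, 0.11560001224279404), 0.0449289046227932) ((0.5101593136787415, 0.1161498874425888), (0.06462986022233963, 0.06427696347236633), 73.73426818847656) 0.07405210538476098
to: [ 0.0711 -0.0841  0.0951]
```

View pics/wrist1.png

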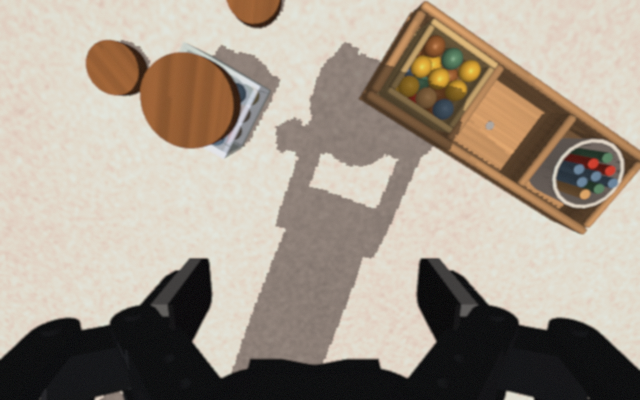

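Converted, -0.0425 m is -0.68, -0.042 m is -0.672.

Call:
pendant(
  increments=[
    {"finger_gap":1, "pos":[0.576, -0.672, 0]},
    {"finger_gap":1, "pos":[0.576, -0.68, 0]},
    {"finger_gap":1},
  ],
)

```text
time: 3.02
tool_pos: [0.5128, 0.1145, 0.2018]
tool_rot: [-0.0, 0.993, 0.116, 0.001]
contact_force: [-0.3, -0.9, 1.1]
gripper_width: 0.999
grasp_force: 0.0
```

Run:
```python
from h import *
s=manip.state(); M=rot(s["tool_rot"]); print(s["time"],s["joint_pos"],M.round(4))
print("to:",(M.T@(np.array([.5097,.1156,.104])-s["tool_pos"])).round(4))
```

```text
3.025 [ 7.79749177e-02 -1.76313164e-01  1.86386260e+00  1.24007759e-04
  1.45280515e+00  1.41614894e+00] [[ 9.731e-01  2.305e-01  1.200e-03]
 [ 2.305e-01 -9.731e-01  2.000e-04]
 [ 1.200e-03  1.000e-04 -1.000e+00]]
to: [-0.0029 -0.0018  0.0978]
```

Converted, 0.025 m is 0.4, -0.003 m is -0.048.

Call:
pendant(
  increments=[
    {"finger_gap":1},
    {"finger_gap":1, "pos":[-0.048, -0.032, 0.4]},
    {"finger_gap":1, "pos":[0, 0, 0.4]},
    {"finger_gap":1, "pos":[0, 0, 0.4]},
    {"finger_gap":1},
  ],
)

```text
time: 3.65
tool_pos: [0.5063, 0.1131, 0.124]
tool_rot: [0.0, 0.993, 0.114, -0.002]
contact_force: [-0.4, -0.4, 0.3]
gripper_width: 0.999
grasp_force: 0.0
```

Run:
```python
from h import *
s=manip.state(); M=rot(s["tool_rot"]); print(s["time"],M.round(4)[:,2])
print("to:",(M.T@(np.array([.5097,.1156,.104])-s["tool_pos"])).round(4))
```

```text
3.65 [-4.2e-03 -6.0e-04 -1.0e+00]
to: [ 0.0039 -0.0017  0.02  ]
```

Converted, 0.01 m is 0.16, -0.001 m is -0.016.

Call:
pendant(
  increments=[
    {"finger_gap":1, "pos":[0.016, -0.016, 0.16]},
    {"finger_gap":1, "pos":[0, 0, 0.16]},
    {"finger_gap":1},
    {"finger_gap":1},
  ],
)

```text
time: 4.15
tool_pos: [0.5092, 0.1161, 0.1062]
tool_rot: [0.0, 0.993, 0.115, 0.0]
contact_force: [0.4, -0.2, -0.4]
gripper_width: 0.997
grasp_force: 0.0
```

Run:
```python
from h import *
s=manip.state(); M=rot(s["tool_rot"]); print(s["time"],M.round(4)[:,2])
print("to:",(M.T@(np.array([.5097,.1156,.104])-s["tool_pos"])).round(4))
```

```text
4.15 [ 5.e-04 -0.e+00 -1.e+00]
to: [0.0004 0.0006 0.0022]
```

Converted, 0.002 m is 0.032, 0.0005 m is 0.008.

Call:
pendant(
  increments=[
    {"finger_gap":1, "pos":[0, 0.008, 0.032]},
    {"finger_gap":0.5},
    {"finger_gap":0.5},
    {"finger_gap":0.5},
    {"finger_gap":0.5},
  ],
)

```text
time: 4.78
tool_pos: [0.5091, 0.1155, 0.1039]
tool_rot: [-0.0, 0.993, 0.115, 0.0]
contact_force: [-0.1, -0.1, 0.5]
gripper_width: 0.498
grasp_force: 0.0
```

Call:
pendant(
  increments=[
    {"finger_gap":0.5},
  ],
)

```text
time: 4.9
tool_pos: [0.5091, 0.1155, 0.1039]
tool_rot: [-0.0, 0.993, 0.115, 0.0]
contact_force: [-0.4, 0.2, 0.2]
gripper_width: 0.496
grasp_force: 0.0
```

Run:
```python
from h import *
s=manip.state(); M=rot(s["tool_rot"]); print(s["time"],s["ft_torque"],M.round(4)[:,2])
```

```text
4.9 [0.04201598 0.01590042 0.02685789] [ 0.  0. -1.]
```

Run:
```python
from h import *
im,d,K,t,C=grab("wrist"); save("wrist2.png",im)
```

```text
(no output)
```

View pics/wrist2.png

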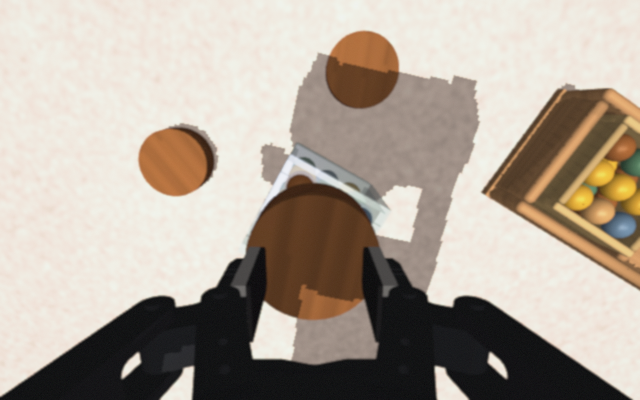

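The lid (centre about 313,250) sits between the pads (255 and 378), not yet gripped; I'll close further.

Call:
pendant(
  increments=[
    {"finger_gap":0.3},
    {"finger_gap":0},
    {"finger_gap":0},
    {"finger_gap":0},
  ],
)

```text
time: 5.45
tool_pos: [0.5091, 0.1155, 0.1039]
tool_rot: [-0.0, 0.993, 0.115, 0.0]
contact_force: [-0.3, 0.3, 0.4]
gripper_width: 0.001
grasp_force: 0.0
```

Run:
```python
from h import *
s=manip.state(); M=rot(s["tool_rot"]); print(s["time"],s["ft_torque"],M.round(4)[:,2])
```

```text
5.45 [ 0.0119097  -0.03519068 -0.01762482] [ 0.  0. -1.]
```

Run:
```python
from h import *
a,d,K,t,C=grab("wrist"); b,d2,K,t2,C2=grab("scene")
P=cloud(d2,K,t2,C2)
np.savez("s2.npz",P=P,im=b)
c=cv2.resize(b[140:310,330:520],None,fx=2.2,fy=2.2)
a=cv2.resize(a,(418,261)); save("pair.png",np.vstack([a,c[:, :418]]))
```

```text
(no output)
```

View pics/pair.png

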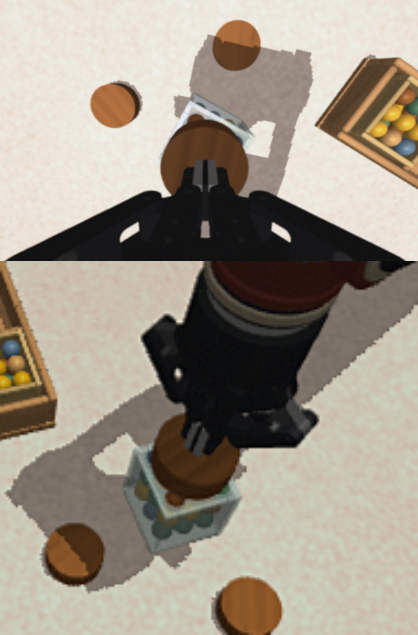

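Run:
```python
from h import *
im,d,K,t,C=grab("wrist"); P=cloud(d,K,t,C)
s=manip.state(); print(s["tool_pos"],t)
for v in range(225,330,12):
    print(v,[np.round(P[v,u],3).tolist() for u in(310,326)], im[v,310].tolist())
q=np.load("s2.npz"); 
for v,u in((175,0),(190,0),(195,0),(200,0)): pass
P=q["P"]; im=q["im"]
for v in range(210,236,3): print(v,[np.round(P[v,u],3).tolist() for u in(416,421,426)])
```

```text
[0.50909242 0.11552197 0.10392061] [0.57630525 0.13064428 0.25697425]
225 [[0.527, 0.121, 0.112], [0.529, 0.114, 0.113]] [89, 56, 32]
237 [[0.521, 0.12, 0.113], [0.523, 0.113, 0.112]] [89, 57, 32]
249 [[0.52, 0.119, 0.123], [0.522, 0.113, 0.123]] [53, 51, 50]
261 [[0.52, 0.119, 0.135], [0.521, 0.113, 0.134]] [46, 46, 45]
273 [[0.52, 0.119, 0.144], [0.522, 0.113, 0.145]] [37, 36, 36]
285 [[0.519, 0.118, 0.151], [0.522, 0.114, 0.154]] [52, 49, 49]
297 [[0.515, 0.118, 0.152], [0.523, 0.114, 0.164]] [26, 26, 28]
309 [[0.511, 0.117, 0.152], [0.522, 0.114, 0.169]] [24, 26, 26]
321 [[0.506, 0.115, 0.152], [0.522, 0.115, 0.175]] [26, 25, 26]
210 [[0.524, 0.108, 0.159], [0.52, 0.114, 0.164], [0.523, 0.124, 0.18]]
213 [[0.518, 0.107, 0.143], [0.516, 0.114, 0.15], [0.519, 0.123, 0.166]]
216 [[0.521, 0.111, 0.141], [0.52, 0.118, 0.15], [0.519, 0.125, 0.16]]
219 [[0.521, 0.113, 0.136], [0.52, 0.12, 0.145], [0.518, 0.127, 0.153]]
222 [[0.52, 0.114, 0.127], [0.519, 0.122, 0.137], [0.514, 0.127, 0.14]]
225 [[0.519, 0.116, 0.119], [0.518, 0.123, 0.128], [0.513, 0.128, 0.131]]
228 [[0.519, 0.118, 0.112], [0.512, 0.122, 0.112], [0.505, 0.126, 0.11]]
231 [[0.522, 0.121, 0.11], [0.516, 0.126, 0.111], [0.51, 0.131, 0.113]]
234 [[0.526, 0.126, 0.111], [0.519, 0.13, 0.11], [0.513, 0.135, 0.113]]
```

The fingertips stand just above the lid at z≈0.117, about 32 mm higher than the reported TCP suggests. I'll open, go 34 mm lower and try again.

Call:
pendant(
  increments=[
    {"finger_gap":1},
    {"finger_gap":1},
    {"finger_gap":1},
    {"finger_gap":1},
    {"finger_gap":1},
  ],
)

```text
time: 6.22
tool_pos: [0.5091, 0.1155, 0.1039]
tool_rot: [0.0, 0.993, 0.115, 0.0]
contact_force: [-0.3, -0.1, 0.8]
gripper_width: 1.001
grasp_force: 0.0
```

Call:
pendant(
  increments=[
    {"finger_gap":1},
    {"finger_gap":1, "pos":[0, 0, 0.192]},
    {"finger_gap":1, "pos":[0, 0, 0.176]},
    {"finger_gap":1, "pos":[0, 0, 0.176]},
    {"finger_gap":1},
  ],
)

```text
time: 6.85
tool_pos: [0.5078, 0.1154, 0.0681]
tool_rot: [-0.0, 0.993, 0.115, -0.002]
contact_force: [0.3, -0.3, 0.5]
gripper_width: 1.002
grasp_force: 0.0
```

Run:
```python
from h import *
im,d,K,t,C=grab("wrist"); P=cloud(d,K,t,C); print(manip.state()["tool_pos"])
Q=P.reshape(-1,3); q=Q[(np.hypot(Q[:,0]-.51,Q[:,1]-.115)<.034)&(Q[:,2]>.105)&(Q[:,2]<.12)]
print(cv2.minEnclosingCircle(q[:,:2].astype(np.float32)),np.median(q[:,2]))
save("wrist3.png",im)
```

```text
[0.50845321 0.11550135 0.0689733 ]
((0.5103005766868591, 0.11592783033847809), 0.03177402541041374) 0.11230264416318453
```

View pics/wrist3.png

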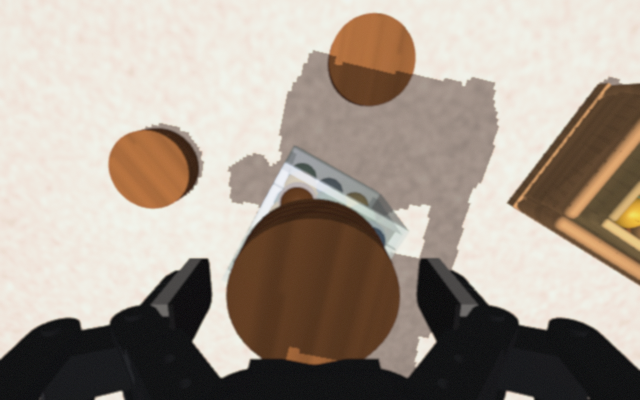

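The lid (centre about 313,285) is now well between the open pads; close.

Call:
pendant(
  increments=[
    {"finger_gap":0.2},
    {"finger_gap":0},
    {"finger_gap":0},
    {"finger_gap":0},
    {"finger_gap":0},
  ],
)

```text
time: 7.52
tool_pos: [0.5096, 0.1159, 0.0709]
tool_rot: [-0.0, 0.993, 0.115, 0.001]
contact_force: [-1.7, 2.4, 4.9]
gripper_width: 0.709
grasp_force: 64.9
```

Run:
```python
from h import *
s=manip.state(); print(s["ft_torque"])
im,d,K,t,C=grab("wrist"); P=cloud(d,K,t,C)
Q=P.reshape(-1,3); q=Q[(np.hypot(Q[:,0]-.51,Q[:,1]-.115)<.034)&(Q[:,2]>.105)&(Q[:,2]<.12)]
print(cv2.minEnclosingCircle(q[:,:2].astype(np.float32)),np.median(q[:,2]))
```

```text
[ 0.23530133  0.31650488 -0.04851333]
((0.5117679834365845, 0.11544758826494217), 0.03351464495062828) 0.11235350826982321
```

Call:
pendant(
  increments=[
    {"finger_gap":0, "pos":[0, 0, -0.16]},
    {"finger_gap":0, "pos":[0, 0, -0.4]},
    {"finger_gap":0, "pos":[0, 0, -0.48]},
    {"finger_gap":0, "pos":[0, 0, -0.4]},
    {"finger_gap":0},
  ],
)

```text
time: 8.2
tool_pos: [0.5102, 0.1154, 0.1616]
tool_rot: [0.0, 0.993, 0.115, 0.002]
contact_force: [0.5, 0.0, -4.1]
gripper_width: 0.71
grasp_force: 66.3
```

Run:
```python
from h import *
s=manip.state(); M=rot(s["tool_rot"]); print(s["time"],s["joint_pos"])
print("to:",(M.T@(np.array([.5486,-.138,.161])-s["tool_pos"])).round(4))
```

```text
8.2 [ 8.03486542e-02 -1.52068865e-01  1.91080612e+00 -4.12533685e-04
  1.37894534e+00  1.42050853e+00]
to: [-0.0206  0.2555  0.0008]
```

Converted, 0.034 m is 0.544, 0.027 m is 0.432.

Call:
pendant(
  increments=[
    {"finger_gap":0, "pos":[-0.016, 0.24, 0]},
    {"finger_gap":0, "pos":[-0.032, 0.432, 0]},
    {"finger_gap":0, "pos":[-0.048, 0.544, 0]},
    {"finger_gap":0, "pos":[-0.048, 0.544, 0]},
    {"finger_gap":0, "pos":[-0.048, 0.544, 0]},
  ],
)

```text
time: 8.82
tool_pos: [0.5289, -0.0293, 0.1573]
tool_rot: [-0.0, 0.993, 0.115, -0.002]
contact_force: [0.0, -0.3, -4.6]
gripper_width: 0.708
grasp_force: 66.2
```

Call:
pendant(
  increments=[
    {"finger_gap":0, "pos":[-0.048, 0.544, 0]},
    {"finger_gap":0, "pos":[-0.048, 0.544, 0]},
    {"finger_gap":0, "pos":[-0.032, 0.432, 0]},
    {"finger_gap":0, "pos":[-0.016, 0.256, 0]},
    {"finger_gap":0},
  ],
)

```text
time: 9.45
tool_pos: [0.5462, -0.1383, 0.1585]
tool_rot: [-0.001, 0.993, 0.114, -0.001]
contact_force: [-0.0, 0.2, -4.0]
gripper_width: 0.71
grasp_force: 66.4
```

Call:
pendant(
  increments=[
    {"finger_gap":0},
    {"finger_gap":0},
  ],
)

```text
time: 9.7
tool_pos: [0.5468, -0.1366, 0.1598]
tool_rot: [-0.0, 0.993, 0.116, -0.0]
contact_force: [-0.0, 0.2, -3.8]
gripper_width: 0.704
grasp_force: 66.4
```

Run:
```python
from h import *
s=manip.state(); M=rot(s["tool_rot"]); print(s["time"],s["joint_pos"])
ims=[]
for n in("scene","top"):
    im,d,K,t,C=grab(n); P=cloud(d,K,t,C); Q=P.reshape(-1,3); np.savez(n+"3.npz",P=P,im=im,K=K,t=t,M=C)
    m=(np.hypot(Q[:,0]-.5486,Q[:,1]+.138)<.06)
    for lo,hi in((.085,.155),(.12,.16)):
        q=Q[m&(Q[:,2]>lo)&(Q[:,2]<hi)]
        print(n,len(q),cv2.minAreaRect(q[:,:2].astype(np.float32)) if len(q)>5 else 0)
    ims.append(im[90:300,260:450])
save("carry.png",cv2.resize(np.hstack(ims),None,fx=2,fy=2))
```

```text
9.7 [-3.76929805e-01 -4.73678954e-02  1.81692731e+00  1.99059798e-04
  1.37234006e+00  9.61843359e-01]
scene 955 ((0.5666638612747192, -0.12710383534431458), (0.04651837795972824, 0.09151958674192429), 28.51558494567871)
scene 621 ((0.5666426420211792, -0.12715648114681244), (0.04628123715519905, 0.09152302891016006), 28.421998977661133)
top 39 ((0.5383816957473755, -0.12744364142417908), (0.08622957766056061, 0.020367730408906937), 31.592798233032227)
top 25 ((0.5136488676071167, -0.14489583671092987), (0.030264277011156082, 0.005344110075384378), 73.48040771484375)
```

View pics/carry.png

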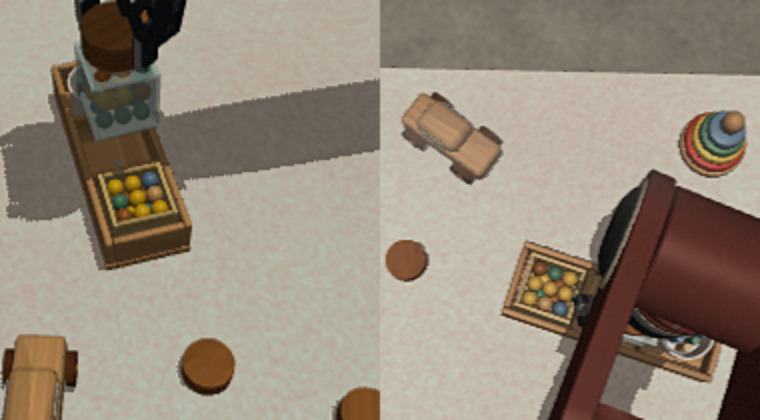

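Run:
```python
from h import *
s=manip.state(); print(s["tool_pos"])
z=np.load("scene3.npz"); Q=z["P"].reshape(-1,3)
m=(np.hypot(Q[:,0]-.548,Q[:,1]+.138)<.055)
for lo,hi in((.09,.166),(.15,.168),(.195,.206)):
    q=Q[m&(Q[:,2]>lo)&(Q[:,2]<hi)]
    print("scene",lo,len(q),cv2.minAreaRect(q[:,:2].astype(np.float32)),cv2.minEnclosingCircle(q[:,:2].astype(np.float32)))
print(np.histogram(Q[m][:,2],bins=np.arange(.08,.22,.01)))
im,d,K,t,C=grab("wrist"); P=cloud(d,K,t,C); W=P.reshape(-1,3)
m=(np.hypot(W[:,0]-.548,W[:,1]+.138)<.055)
for lo,hi in((.15,.168),(.196,.206)):
    q=W[m&(W[:,2]>lo)&(W[:,2]<hi)]
    print("wrist",lo,len(q),cv2.minAreaRect(q[:,:2].astype(np.float32)),np.median(q[:,2]),cv2.minEnclosingCircle(q[:,:2].astype(np.float32)))
m=(np.hypot(W[:,0]-.5486,W[:,1]+.138)<.16)&(W[:,2]>.043)&(W[:,2]<.051)
q=W[m]; print("tray",cv2.minAreaRect(q[:,:2].astype(np.float32)))
save("w4.png",im)
```

```text
[ 0.54696049 -0.13674134  0.15995749]
scene 0.09 1316 ((0.547167181968689, -0.13739913702011108), (0.06709190458059311, 0.06444483250379562), 73.78136444091797) ((0.5471869707107544, -0.1376858353614807), 0.045872852206230164)
scene 0.15 469 ((0.5473872423171997, -0.13688908517360687), (0.065800741314888, 0.06399966031312943), 74.04930877685547) ((0.5475159287452698, -0.13687267899513245), 0.044253598898649216)
scene 0.195 655 ((0.5489140748977661, -0.13479983806610107), (0.07343556731939316, 0.060727111995220184), 68.2774429321289) ((0.5489331483840942, -0.13731949031352997), 0.045004040002822876)
(array([ 13, 126, 136, 136, 149, 150, 160, 162, 307,  73, 153, 361, 419,
        85]), array([0.08, 0.09, 0.1 , 0.11, 0.12, 0.13, 0.14, 0.15, 0.16, 0.17, 0.18,
       0.19, 0.2 , 0.21, 0.22]))
wrist 0.15 3650 ((0.5559320449829102, -0.1393599808216095), (0.06432102620601654, 0.04763390123844147), 73.86727905273438) 0.16299397889138995 ((0.5557830333709717, -0.13922949135303497), 0.03990878164768219)
wrist 0.196 21259 ((0.5510638952255249, -0.13937731087207794), (0.06352376192808151, 0.0702359601855278), 50.35673904418945) 0.20137338005375627 ((0.5539350509643555, -0.13577479124069214), 0.04417192563414574)
tray ((0.5495646595954895, -0.1368809938430786), (0.24459749460220337, 0.08704918622970581), 72.81707763671875)
```

View pics/w4.png

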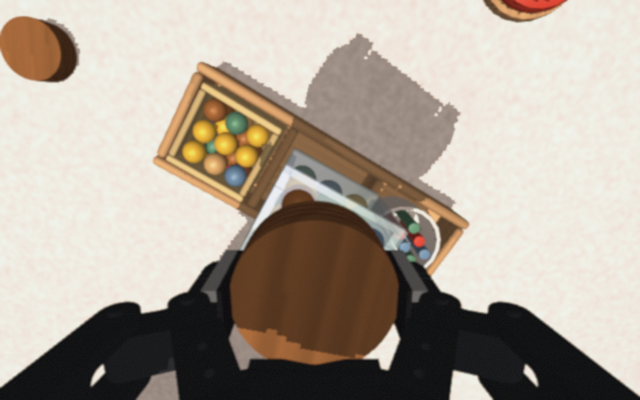

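Converted, 0.015 m is 0.24, 0.0015 m is 0.024, 0.0175 rad / 6.2832 = 0.0028.

Call:
pendant(
  increments=[
    {"finger_gap":0, "pos":[0.024, 0.0128, 0.16], "r":[0, 0, 0.0028]},
    {"finger_gap":0, "pos":[0, 0, 0.24]},
    {"finger_gap":0, "pos":[0, 0, 0.16]},
    {"finger_gap":0},
    {"finger_gap":0},
  ],
)

```text
time: 10.48
tool_pos: [0.5488, -0.1381, 0.125]
tool_rot: [0.0, 0.994, 0.106, 0.0]
contact_force: [0.4, 0.1, -3.8]
gripper_width: 0.71
grasp_force: 66.4
```

Run:
```python
from h import *
s=manip.state(); print(s["tool_pos"],s["contact_force"])
im,d,K,t,C=grab("wrist"); W=cloud(d,K,t,C).reshape(-1,3)
m=(np.hypot(W[:,0]-.548,W[:,1]+.138)<.055); z0=s["tool_pos"][2]+.003
q=W[m&(W[:,2]>z0-.006)&(W[:,2]<z0+.006)]; (c,w,a)=cv2.minAreaRect(q[:,:2].astype(np.float32)); print("jar part",c,w,a,np.median(q[:,2]))
q=W[(np.hypot(W[:,0]-.5486,W[:,1]+.138)<.16)&(W[:,2]>.043)&(W[:,2]<.051)]; print("tray",cv2.minAreaRect(q[:,:2].astype(np.float32)))
im,d,K,t,C=grab("scene"); Q=cloud(d,K,t,C).reshape(-1,3)
m=(np.hypot(Q[:,0]-.548,Q[:,1]+.138)<.055)
q=Q[m&(Q[:,2]>.07)&(Q[:,2]<z0+.006)]; print("scene",cv2.minAreaRect(q[:,:2].astype(np.float32)))
```

```text
[ 0.54878008 -0.13805402  0.12503573] [ 0.37067611  0.12423743 -3.77222659]
jar part (0.5581426024436951, -0.14090558886528015) (0.06418497115373611, 0.046785637736320496) 72.81275939941406 0.12815491527416628
tray ((0.5497952103614807, -0.13721397519111633), (0.2450358271598816, 0.08666594326496124), 72.80026245117188)
scene ((0.549359142780304, -0.13849979639053345), (0.06645458936691284, 0.06452971696853638), 72.6792984008789)
```

Converted, 0.016 m is 0.256, -0.0005 m is -0.008.

Call:
pendant(
  increments=[
    {"finger_gap":0, "pos":[0, -0.008, 0.192]},
    {"finger_gap":0, "pos":[0, 0, 0.256]},
    {"finger_gap":0, "pos":[0, 0, 0.192]},
    {"finger_gap":0},
    {"finger_gap":0},
  ],
)

```text
time: 11.2
tool_pos: [0.5487, -0.1375, 0.085]
tool_rot: [0.0, 0.994, 0.106, 0.0]
contact_force: [0.7, -0.6, -3.8]
gripper_width: 0.703
grasp_force: 66.4
```

Converted, 0.002 m is 0.032, 0.001 m is 0.016.

Call:
pendant(
  increments=[
    {"finger_gap":0, "pos":[0, 0, 0.032]},
    {"finger_gap":0, "pos":[0, 0, 0.032]},
    {"finger_gap":0, "pos":[0, 0, 0.016]},
    {"finger_gap":0},
  ],
)

```text
time: 11.7
tool_pos: [0.5484, -0.1374, 0.0798]
tool_rot: [-0.0, 0.994, 0.106, -0.0]
contact_force: [-1.2, -0.2, -4.5]
gripper_width: 0.709
grasp_force: 66.4
```

Call:
pendant(
  increments=[
    {"finger_gap":0, "pos":[0, 0, 0.016]},
    {"finger_gap":0},
  ],
)

```text
time: 11.95
tool_pos: [0.5486, -0.1375, 0.0791]
tool_rot: [0.0, 0.994, 0.106, 0.0]
contact_force: [-0.5, 0.1, -3.3]
gripper_width: 0.707
grasp_force: 66.6
```

Converted, 0.001 m is 0.016.

Call:
pendant(
  increments=[
    {"finger_gap":0, "pos":[0, 0, 0.016]},
    {"finger_gap":0},
  ],
)

```text
time: 12.2
tool_pos: [0.549, -0.1374, 0.079]
tool_rot: [0.0, 0.994, 0.106, 0.0]
contact_force: [-1.1, 2.3, 3.4]
gripper_width: 0.707
grasp_force: 67.1
```

Call:
pendant(
  increments=[
    {"finger_gap":0, "pos":[0, 0, 0.016]},
    {"finger_gap":0},
  ],
)

```text
time: 12.45
tool_pos: [0.5493, -0.1374, 0.0789]
tool_rot: [0.0, 0.994, 0.107, 0.001]
contact_force: [-3.4, 3.0, 8.1]
gripper_width: 0.705
grasp_force: 67.7
```

Converted, -0.1 rad / 6.2832 = -0.0159.

Call:
pendant(
  increments=[
    {"finger_gap":0, "r":[0, 0, -0.0159]},
    {"finger_gap":0, "r":[0, 0, -0.0159]},
    {"finger_gap":0, "r":[0, 0, -0.0159]},
    {"finger_gap":0, "r":[0, 0, -0.0159]},
    {"finger_gap":0},
  ],
)

```text
time: 13.08
tool_pos: [0.5502, -0.1383, 0.079]
tool_rot: [0.002, 0.953, 0.302, 0.002]
contact_force: [-0.8, 1.1, 4.6]
gripper_width: 0.709
grasp_force: 67.3
```

Run:
```python
from h import *
s=manip.state(); M=rot(s["tool_rot"]); print(s["ft_torque"],np.degrees(np.arctan2(M[1,0],M[0,0])),M[:,2].round(4))
```

```text
[0.03746197 0.11058631 0.04775348] 35.18262732869593 [ 0.004 -0.002 -1.   ]
```

Converted, -0.1 rad / 6.2832 = -0.0159.

Call:
pendant(
  increments=[
    {"finger_gap":0, "r":[0, 0, -0.0159]},
    {"finger_gap":0, "r":[0, 0, -0.0159]},
    {"finger_gap":0, "r":[0, 0, -0.0159]},
    {"finger_gap":0, "r":[0, 0, -0.0159]},
  ],
)

```text
time: 13.58
tool_pos: [0.5504, -0.1383, 0.0799]
tool_rot: [0.002, 0.874, 0.486, 0.001]
contact_force: [-2.3, 1.4, 9.4]
gripper_width: 0.713
grasp_force: 67.8
```

Run:
```python
from h import *
s=manip.state(); M=rot(s["tool_rot"]); print(s["ft_torque"],np.degrees(np.arctan2(M[1,0],M[0,0])),M[:,2].round(4))
```

```text
[ 0.16961543  0.39584375 -0.12221033] 58.22082547061463 [ 0.0043 -0.0019 -1.    ]
```

Call:
pendant(
  increments=[
    {"finger_gap":0, "r":[0, 0, -0.0159]},
    {"finger_gap":0, "r":[0, 0, -0.0159]},
    {"finger_gap":0, "r":[0, 0, -0.0159]},
  ],
)

```text
time: 13.95
tool_pos: [0.5505, -0.1383, 0.08]
tool_rot: [0.002, 0.791, 0.612, 0.001]
contact_force: [-2.2, 2.0, 9.3]
gripper_width: 0.704
grasp_force: 67.7
```

Run:
```python
from h import *
s=manip.state(); M=rot(s["tool_rot"]); print(s["ft_torque"],np.degrees(np.arctan2(M[1,0],M[0,0])),M[:,2].round(4))
im,d,K,t,C=grab("wrist"); W=cloud(d,K,t,C).reshape(-1,3)
m=(np.hypot(W[:,0]-.5486,W[:,1]+.138)<.055); 
q=W[m&(W[:,2]>.077)&(W[:,2]<.087)]; print("jar",cv2.minAreaRect(q[:,:2].astype(np.float32)))
q=W[m&(W[:,2]>.113)&(W[:,2]<.128)]; print("lidtop",np.median(q[:,2]))
save("w5.png",im)
```

```text
[ 0.24440095  0.299704   -0.10388489] 75.40934235887924 [ 0.0046 -0.0017 -1.    ]
jar ((0.5542067885398865, -0.12021023780107498), (0.026737526059150696, 0.06425825506448746), 77.61903381347656)
lidtop 0.12142323999888625
```

View pics/w5.png

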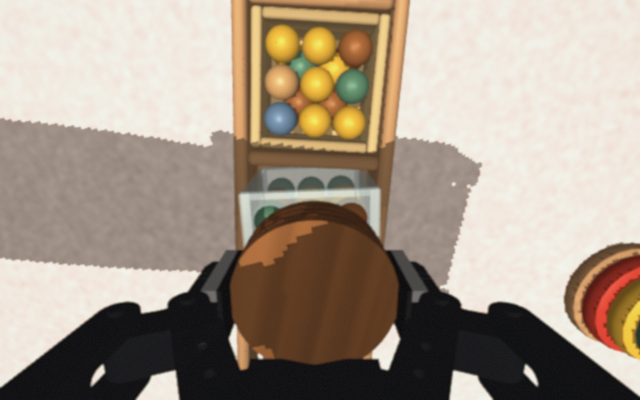

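The wrist view shows the jar (310,200) braced in the bay, and the lid (315,285) has turned with the gripper. Relative turn is about 58°; a few degrees more for margin, then lift.

Converted, -0.07 rad / 6.2832 = -0.0111.

Call:
pendant(
  increments=[
    {"finger_gap":0, "r":[0, 0, -0.0111]},
    {"finger_gap":0, "r":[0, 0, -0.008]},
    {"finger_gap":0},
  ],
)

```text
time: 14.38
tool_pos: [0.5507, -0.1384, 0.08]
tool_rot: [0.002, 0.754, 0.657, 0.001]
contact_force: [-1.4, 1.3, 8.8]
gripper_width: 0.708
grasp_force: 67.6
```

Call:
pendant(
  increments=[
    {"finger_gap":0, "pos":[0, 0, -0.032]},
    {"finger_gap":0, "pos":[0, 0, -0.032]},
    {"finger_gap":0, "pos":[0, 0, -0.032]},
    {"finger_gap":0},
  ],
)

```text
time: 14.88
tool_pos: [0.5483, -0.1376, 0.0825]
tool_rot: [-0.0, 0.754, 0.657, -0.0]
contact_force: [1.6, -1.6, -1.0]
gripper_width: 0.708
grasp_force: 66.8
```

Run:
```python
from h import *
s=manip.state(); M=rot(s["tool_rot"]); print(s["ft_torque"],np.degrees(np.arctan2(M[1,0],M[0,0])),M[:,2].round(4))
im,d,K,t,C=grab("wrist"); W=cloud(d,K,t,C).reshape(-1,3)
m=(np.hypot(W[:,0]-.5486,W[:,1]+.138)<.055); 
q=W[m&(W[:,2]>.077)&(W[:,2]<.09)]; print("jar",cv2.minAreaRect(q[:,:2].astype(np.float32)),np.median(q[:,2]))
q=W[m&(W[:,2]>.113)&(W[:,2]<.134)]; print("lidtop",np.median(q[:,2]))
```

```text
[-0.16052046 -0.17893224  0.04944283] 82.11523241503775 [-4.e-04 -2.e-04 -1.e+00]
jar ((0.5539076924324036, -0.11920583248138428), (0.026011096313595772, 0.06452196836471558), 77.68353271484375) 0.08222401568885786
lidtop 0.12389862262725439
```

Converted, -0.006 m is -0.096, -0.004 m is -0.064.

Call:
pendant(
  increments=[
    {"finger_gap":0, "pos":[0, 0, -0.064]},
    {"finger_gap":0, "pos":[0, 0, -0.096]},
    {"finger_gap":0, "pos":[0, 0, -0.096]},
    {"finger_gap":0, "pos":[0, 0, -0.096]},
    {"finger_gap":0, "pos":[0, 0, -0.096]},
  ],
)

```text
time: 15.55
tool_pos: [0.5486, -0.1374, 0.1115]
tool_rot: [0.0, 0.754, 0.657, 0.0]
contact_force: [0.2, -0.5, 0.3]
gripper_width: 0.707
grasp_force: 66.8
```

Call:
pendant(
  increments=[
    {"finger_gap":0, "pos":[0, 0, -0.032]},
    {"finger_gap":0},
    {"finger_gap":0},
    {"finger_gap":0},
  ],
)

```text
time: 16.05
tool_pos: [0.5483, -0.1374, 0.1126]
tool_rot: [-0.0, 0.754, 0.657, -0.0]
contact_force: [0.1, 0.2, -0.2]
gripper_width: 0.706
grasp_force: 66.8
```

Run:
```python
from h import *
s=manip.state(); print(s["contact_force"],np.abs(s["joint_vel"]).max())
im,d,K,t,C=grab("wrist"); W=cloud(d,K,t,C).reshape(-1,3)
m=(np.hypot(W[:,0]-.5486,W[:,1]+.138)<.055); 
q=W[m&(W[:,2]>.074)&(W[:,2]<.09)]; print("jar",cv2.minAreaRect(q[:,:2].astype(np.float32)),np.median(q[:,2]))
q=W[m&(W[:,2]>.143)&(W[:,2]<.165)]; print("lidtop",np.median(q[:,2]))
b,_,_,_,_=grab("scene"); save("end.png",cv2.resize(b[60:260,230:430],None,fx=2.5,fy=2.5))
```

```text
[ 0.09583005  0.16920622 -0.1695435 ] 0.0020121911670161453
jar ((0.5537289381027222, -0.12147477269172668), (0.029237637296319008, 0.06419170647859573), 77.00450897216797) 0.08226518883660484
lidtop 0.1539985866576328
```

View pics/end.png

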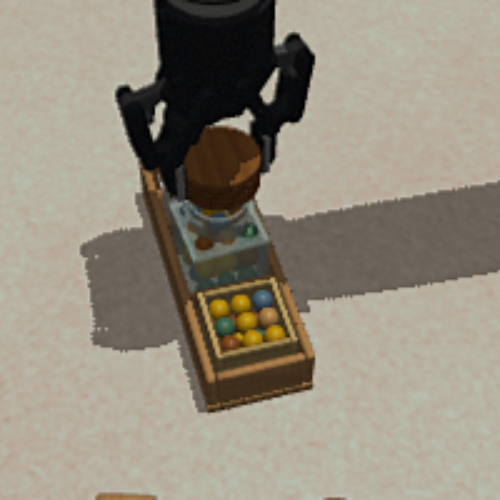

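The picture shows the lid held level (222,165) above the open mouth of the jar (215,215). The jar stands in the bay and the bead box is undisturbed. The lid's lower edge is at 0.128, 20 mm above the rim, so I'm handing in.

```bash
python3 -c "
from plant import manip
print(manip.job_done())"
```

```text
the job is handed in; nothing more can be done
None
```

I stood the jar in the middle bay, unscrewed its lid by about 65° and handed the job in with the lid held level about 20 mm above the open mouth; the hand-in call returned no verdict.

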